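Set the seal time on a pouch sealer four clicks higher and lock the dial

TASK

The next foil pouches are thicker, so the pouch sealer must heat longer: with a fingertip push the pointer of its click-stop dial exactly four clicks clockwise from where it stands, counting the clicks and not going past the fourth. Then push the dial's lock slide fully home towards the dial with a fingertip, so that the setting cannot shift. Push gently, pinch and lift nothing, leave the bottle, pouch, tray and pin beside the sealer alone, and take the hand away.

Things in the scene. Friction and masses are not known exactly. Their poses are not given: they have to be found in the camera images.
- sealer: heavy pouch sealer that does not move: white box 190 x 126 mm, flat top (deck) 48 mm above the table. Origin: centre of its underside; x runs from its front end (nearer the robot) to its rear, y to its left, z up. Its grey sealing arm lies shut along the right edge (y -0.077 to -0.028, to 32 mm above the deck). Dial axle at x -0.045, y 0.022; the lock slide is behind the dial on the line y 0.022
- dial (a joint): dial angle, rad, growing clockwise seen from above. One click is 0.524 (30 degrees): it rests at 0, 0.524 ... 4.19 (click 8, end) and starts at click 0 to 3. At 0 the pointer is 120 degrees counter-clockwise of the sealer's x axis. Leaving a click takes about 0.1 N m (4 N at the pointer's end); resistance fades to nothing half-way; from two thirds on it snaps to the next click and stops
- dial_axle (a point): point on the dial's axle level with the top of its pointer bar, 80 mm above the table; x points along the pointer. Black dial: round skirt of 60 mm diameter, its top 10 mm above the deck, and across it an upright pointer bar 11 mm thick, standing 22 mm above the skirt, reaching 28 mm from the axle at the pointer's end (white line) and 22 mm the other way. Nine ticks mark the clicks
- pointer_tip (a point): point on the top of the pointer bar, 27 mm from the axle, at the pointer's end; it turns with the dial
- dial_lock (a joint): lock slide, m: 0 to 0.001 unlocked (start), 0.012 locked (home, at its stop). It slides along the sealer's -x, towards the dial, against about 1.5 N of friction and stays where it is left. Its hidden bolt enters a gap of the dial's click wheel: it goes home only while the dial rests at a click, and then blocks the dial
- lock_push_face (a point): middle of the rear face (the face to push on) of the lock slide's steel thumb piece, 9 mm above the deck; it moves with the slide. The piece measures 14 mm along the slide, 24 mm across and stands up to 17 mm above the deck. At the start this face is 73 mm behind the dial's axle; the deck behind it is free for 65 mm
- wash_bottle: white squeeze bottle, 210 mm high, 80 x 65 mm; bystander behind the sealer. Origin: centre of its underside
- tray_7: frosted flat tray, 127 x 84 x 23 mm, behind the sealer; bystander. Origin: centre of its underside
- foil_pouch_2: silver foil pouch, 86 x 122 x 15 mm, lying on the tray; bystander. Origin: centre of its underside
- spare_pin_1: steel locating pin, 56 mm long, 11 mm thick, lying on the table between tray and bottle; bystander. Origin: centre of its underside

How it is judged:
On the way:
1. the dial rests four clicks clockwise of its start while the lock is still open (distance of pointer_tip from where it was at the start of the episode between 0.0441 and 0.049 m and value of joint dial above 1.85 rad and value of joint dial_lock below 0.006 m and velocity of joint dial below 0.3 rad/s), for 0.3 s.
At the end, for the whole second after the job is handed in: the dial rests four clicks clockwise of where it started (within a third of a click), the lock slide is home (less than 1.5 mm short of its stop), and the bottle, tray, pouch and pin are within 20 mm of where they were (distance of pointer_tip from where it was at the start of the episode between 0.0441 and 0.049 m and value of joint dial above 1.85 rad and value of joint dial_lock above 0.0105 m and velocity of joint dial below 0.1 rad/s and distance of each of wash_bottle, tray_7, foil_pouch_2, spare_pin_1 from where it was at the start of the episode below 0.02 m); the robot touches nothing.
It fails at once if the dial is turned past the fourth click, more than half-way to the fifth (distance of pointer_tip from where it was at the start of the episode above 0.0507 m).
It fails at once if the dial is pinched or forced instead of pushed (over 30 N between fingers and dial) (contact force between the fingers and dial above 30 N).
It fails at once if the lock slide is pinched or forced (over 30 N between fingers and slide) (contact force between the fingers and dial_lock above 30 N).
It fails at once if the bottle, tray, pouch or pin is pushed away or lifted (distance of any of wash_bottle, tray_7, foil_pouch_2, spare_pin_1 from where it was at the start of the episode above 0.025 m).
It also fails if it takes over 48 s, if anything falls off the work surface, if the arm or the gripper's body presses on something with over 40 N, if the wrist force passes 120 N, or if a joint passes its speed limit or range.

ROBOT

A 6-joint arm with a two-finger parallel gripper is mounted at the origin on a cart in front of the work surface, level with it; the furniture and walls round the work are solid. World frame = base frame: x ahead of the robot, y to its left, z up, the work surface at z = 0. Lengths are in m, angles in rad, forces in N, time in s.
With the tool pointing down it reaches from about 0.35 to 0.775 m from the base axis. Payload 7.3 kg.
Tool frame: the origin (TCP) lies at the very end of the fingers, on their centre line; the grasp point (between the pads) lies grip_point_offset behind it (grip_point_offset is the distance from the TCP to the grasp point, in m); z points along the fingers, y is the direction in which the jaws open and shut (so a half turn about z gives the same grasp; the last joint's range is limited). The gripper opens to 92 mm and grips with 3 to 60 N. Pads are 19 mm wide; open, the fingers measure 130 mm over their backs; the gripper's body (75 mm by 190 mm) begins 47 mm behind the grasp point.
Start: joints at [-1.393, 0.342, 1.524, -0, 1.275, -0.146], TCP at [0.167, -0.498, 0.227] pointing down, gripper open.
Joint ranges: [-2.53, 2.53], [-0.77, 2.02], [0.04, 2.7], [-1, 4.14], [0.28, 2.66], [-3.11, 3.11]. Speed limits (rad/s): [2.57, 2.57, 3.14, 3.14, 3.14, 3.14].

INTERFACE

Orientations are given as [roll, pitch, yaw] about the fixed x, y, z axes, in that order (R = Rz(yaw) Ry(pitch) Rx(roll)).
In Python, from cell import * gives the robot as it stands.
- The arm moves only by the shell command python3 -m inch 'ROWS' [OPENING] [FORCE]. ROWS is JSON, a list that holds one entry, the list of rows, each a list of 4 numbers: the shift along the tool's x, y, z in mm, then the turn about the tool's z in rad. In form: [[[x, y, z, roll], ...]]. A call has 1 to 10 rows; each row shifts and turns the commanded pose from where the row before left it, along the tool's axes as they then stand; what a row does not reach is not made up. A row lasts 1/8 s, in which the tool goes at most 62.5 mm and 10.7 degrees, less where a joint would pass 70% of its speed; a pose out of reach is approached as far as the arm can. A call with a gripper value outside its range is refused whole. OPENING is the closure, from -1 (fully open) to 1 (shut), set as the call begins (- or left out, the last holds). The fingers move at their own pace and stop on an object; FORCE is the grip in N (left out, the last holds). Time passes only in rows, so rows that do not move let the fingers close. It gives the time, the measured TCP pose, the force and the opening at its end, in the units of the state.
- observe(): the state, without advancing time (a new reading comes with each control period).
- read_camera(name): name is "side" or "top"; returns a dict with "img" (420x560x3 uint8, blue, green, red), "fx", "fy", "cx", "cy" (pixels), "k1" (the pictures are not rectified: a ray, as slopes to the right and down, at radius r is drawn at 1 + k1 r^2 times it, then the intrinsics apply), "eye" and "rotation" of the camera in the world. Camera axes: x right, y down, z forward; pixel columns grow to the right and rows downward; lengths in m; the calibration is good to about 2 mm. A picture is of the moment at which its call begins. There is no depth.
- hand_in(): hands the job in, once; it reports no verdict.
Trained networks look in the newest picture that a camera, given by its name, has taken for a name from the list of things; names that differ only in an ending like _2 or _b are one class to them, and where a whole thing is asked for, a point or a joint stands for the part that bears it (a point fixed in the world has none). Each returns a list of dicts, best first, with "conf" (0 to 1); they miss things now and then, are a little off and sometimes report something else, mostly with a low value. They report only what shows in the picture. A call takes as long as a camera call.
- boxes_of(camera, label): "at" ([row, column] in pixels, amid what is visible of it).
- place_of(camera, label): "at" ([row, column] in pixels: a listed point, or the origin of a listed thing).
The state is a dict: "time": time; "qpos": joint angles; "qvel": joint speeds; "joint_efforts": joint torques, N m; "tool_pos": TCP position; "tool_rot": TCP orientation; "contact_force": force on the tool from outside, world axes, zero at the start; "torque": the same for the moment, N m; "opening": finger opening in m.
Only numpy, scipy, OpenCV 4.12 (cv2) and the standard library are available. Lean on these libraries where they do the work, as an engineer would, in place of code of your own. Each camera call takes 0.05 s, during which the arm holds its last target. There are 200 camera calls.

## Working session

There is one attempt and no reset: what is moved stays moved. The work goes in short steps, Python scripts to look and compute and a shell command to move; the robot and the scene stay as the last step left them, time stands still between calls to the robot, and variables do not carry over. Pictures are saved under pics/ and viewed, about 8 in all and at most 12, crops included, and the job is handed in when it is done.

```bash
mkdir -p pics; cat > h.py <<'E'
from cell import *
import numpy as np, cv2
from scipy.spatial.transform import Rotation as R
def ray(c,at):
    r,col=at
    K=np.array([[c['fx'],0,c['cx']],[0,c['fy'],c['cy']],[0,0,1]])
    d=np.array([(col-c['cx'])/c['fx'],(r-c['cy'])/c['fy']]); u=d.copy()
    for _ in range(20): u=d/(1+c['k1']*(u@u))
    Rm=np.array(c['rotation'])
    if Rm.shape!=(3,3): Rm=R.from_euler('xyz',Rm).as_matrix()
    v=Rm@np.array([u[0],u[1],1]); return np.array(c['eye']),v/np.linalg.norm(v)
def atz(c,at,z):
    e,v=ray(c,at); return e+v*(z-e[2])/v[2]
def proj(c,p):
    Rm=np.array(c['rotation'])
    if Rm.shape!=(3,3): Rm=R.from_euler('xyz',Rm).as_matrix()
    q=Rm.T@(np.array(p)-np.array(c['eye'])); u=q[:2]/q[2]; u=u*(1+c['k1']*(u@u))
    return [u[1]*c['fy']+c['cy'],u[0]*c['fx']+c['cx']]
def tri(ca,a,cb,b):
    e1,v1=ray(ca,a);e2,v2=ray(cb,b)
    A=sum(np.eye(3)-np.outer(v,v) for v in(v1,v2)); B=sum((np.eye(3)-np.outer(v,v))@e for e,v in((e1,v1),(e2,v2)))
    p=np.linalg.solve(A,B); return p, np.linalg.norm(np.cross(p-e1,v1)),np.linalg.norm(np.cross(p-e2,v2))
E
python3 - <<'E'
from h import *
np.set_printoptions(precision=4,suppress=True)
c={n:read_camera(n) for n in('side','top')}
for n in c:
    cv2.imwrite(f'pics/{n}0.png',c[n]['img']); print(n,c[n]['eye'],np.array(c[n]['rotation']).tolist(),c[n]['fx'],c[n]['k1'])
H=dict(dial_axle=.08,pointer_tip=.08,lock_push_face=.057,sealer=0,wash_bottle=0,tray_7=0,spare_pin_1=0)
for l,z in H.items():
    b={}
    for n in c:
        p=place_of(n,l); 
        for q in p[:2]: print(l,n,np.round(q['at'],1),round(q['conf'],2),atz(c[n],q['at'],z))
        if p:b[n]=p[0]['at']
    if len(b)==2: print('   tri',*tri(c['side'],b['side'],c['top'],b['top']))
s=observe();print(s['time'],s['tool_pos'],s['tool_rot'],s['opening'])
E
```

```text
side [0.3326 0.6199 0.6302] [-2.2890285223992866, -0.018091269995981207, -2.6616205166291094] 434.59706200237105 0.009253511696613516
top [0.4762 0.0447 0.9256] [-2.961428031906345, 0.010861281564010339, -1.5842681726120915] 414.59223420166245 -0.07950915905261553
dial_axle side [208.4 345.1] 0.62 [ 0.5174 -0.0147  0.08  ]
dial_axle side [217.9 219.9] 0.29 [0.7162 0.1259 0.08  ]
dial_axle top [271.9 305.8] 0.65 [0.508  0.0008 0.08  ]
   tri [0.5098 0.0023 0.0952] 0.0025159787237564735 0.002515978723756457
pointer_tip side [219.1 338.3] 0.55 [0.5172 0.021  0.08  ]
lock_push_face side [218.5 307.8] 0.54 [0.5789 0.0234 0.057 ]
lock_push_face top [238.  291.9] 0.59 [0.5802 0.0272 0.057 ]
   tri [0.5787 0.0269 0.0602] 0.0011713091344937212 0.001171309134493887
sealer side [235.6 317.6] 0.67 [0.5625 0.0029 0.    ]
sealer top [247.6 305.1] 0.67 [ 0.565 -0.003  0.   ]
   tri [ 0.5653 -0.0035 -0.0065] 0.0003440618642401355 0.00034406186424010336
wash_bottle side [207.7 343.5] 0.5 [ 0.5483 -0.1075  0.    ]
wash_bottle top [149.1 300.8] 0.65 [0.7955 0.0013 0.    ]
   tri [0.6238 0.0099 0.1401] 0.11671695871582262 0.11671695871582241
tray_7 side [246.1 227.1] 0.78 [0.7112 0.1186 0.    ]
tray_7 side [216.1 305.3] 0.74 [ 0.6115 -0.0404  0.    ]
tray_7 top [188.4 248.2] 0.9 [0.703  0.1243 0.    ]
   tri [0.7036 0.1246 0.0081] 0.002667864961737082 0.002667864961736826
spare_pin_1 side [218.  222.2] 0.58 [0.7674 0.0519 0.    ]
spare_pin_1 top [160.  277.6] 0.64 [0.7698 0.0559 0.    ]
   tri [0.767  0.0552 0.0034] 0.0017841740967305872 0.0017841740967306753
0.8 [ 0.1671 -0.4977  0.2267] [3.1415 0.     0.3238] 0.09169475169531581
```

```bash
python3 - <<'E'
import cv2,numpy as np
a=cv2.imread('pics/top0.png')[170:340,210:380];b=cv2.imread('pics/side0.png')[140:310,230:430]
a=cv2.resize(a,None,fx=2.3,fy=3.0,interpolation=2) if 0 else cv2.resize(a,None,fx=2.2,fy=2.2,interpolation=cv2.INTER_CUBIC)
b=cv2.resize(b,None,fx=2.1,fy=2.2,interpolation=cv2.INTER_CUBIC)
cv2.imwrite('pics/c1.png',np.hstack([a,b]))
E
```

```text
(no output)
```

View pics/c1.png

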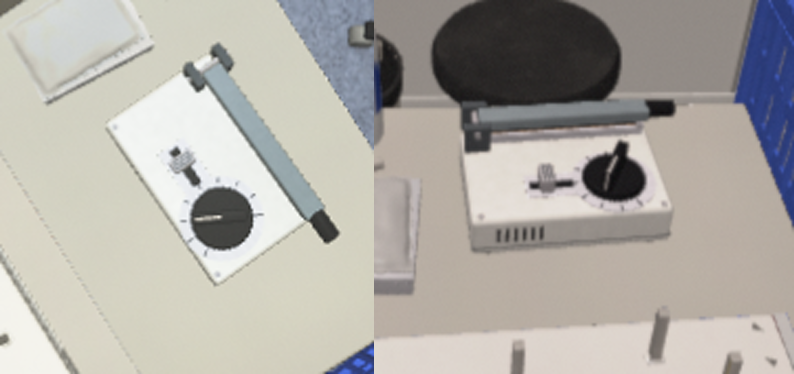

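View pics/side0.png

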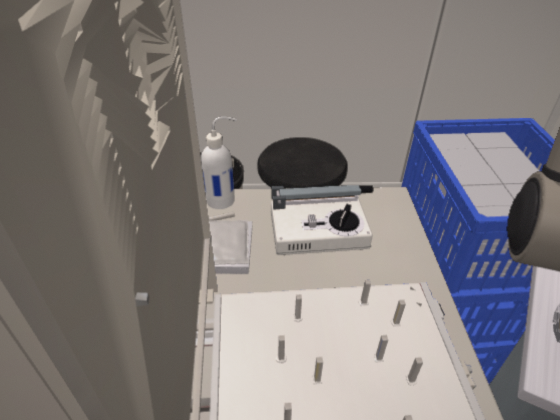

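```bash
cat > fit.py <<'E'
from h import *
from scipy.optimize import least_squares
np.set_printoptions(precision=4,suppress=True)
c={n:read_camera(n) for n in('side','top')}
# (cam, sealer point, row, col)
O=[('top',(-.095,.063,.048),299,308.6),('top',(.095,.063,.048),226.8,258.6),('side',(-.095,.063,.048),236.8,371.4),('side',(.095,.063,.048),243.6,275.7),
('top',(-.045,.022,.058),268.6,310.9),('top',(.028,.022,.057),238,291.9),('side',(.028,.022,.057),218.5,307.8)]
def W(q,p): 
    x,y,z=p; C,S=np.cos(q[2]),np.sin(q[2]); return [q[0]+C*x-S*y,q[1]+S*x+C*y,z]
def f(q):
    r=[]
    for n,p,a,b in O:
        k=1 if n=='top' else 1
        d=np.array(proj(c[n],W(q[:3],p)))-[a,b]
        d-= q[3:5] if n=='top' else q[5:7]
        r+=list(d)
    return np.array(r+list(q[3:]*.5))
s=least_squares(f,[.56,0,.6,0,0,0,0],loss='soft_l1'); print(s.x); print(s.fun.reshape(-1,2))
q=s.x
print('axle',W(q,(-.045,.022,.08)),'lockface',W(q,(.028,.022,.057)))
for n,sh,(r0,c0,k) in(('top',q[3:5],(220,250,6)),('side',q[5:7],(180,260,5))):
    im=cv2.resize(c[n]['img'][r0:r0+85,c0:c0+80 if n=='top' else c0+80],None,fx=k,fy=k,interpolation=cv2.INTER_CUBIC)
    def dr(p,col):
        a=np.array(proj(c[n],W(q,p)))-sh; cv2.circle(im,(int((a[1]+.5-c0)*k),int((a[0]+.5-r0)*k)),2,col,-1)
    for t in np.arange(0,6.28,.2): dr((-.045+.03*np.cos(t),.022+.03*np.sin(t),.058),(0,0,255))
    for rr in(-22,0,27):
        for ph in(60,): dr((-.045+rr/1e3*np.cos(np.radians(ph)),.022+rr/1e3*np.sin(np.radians(ph)),.08),(0,255,0))
    for a,b in((.028,.034),(.028,.01),(.014,.034),(.014,.01)): dr((a,b,.065),(255,0,0))
    for x in np.linspace(-.095,.095,20): dr((x,.063,.048),(255,0,255))
    cv2.imwrite(f'pics/f_{n}.png',im)
a=cv2.imread('pics/f_top.png');b=cv2.imread('pics/f_side.png')
h=min(a.shape[0],b.shape[0]);o=np.hstack([a[:h],b[:h]]);cv2.imwrite('pics/fit.png',cv2.resize(o,None,fx=.9,fy=.9))
E
python3 fit.py
```

```text
[ 0.5657 -0.0042  0.5849  0.138  -0.7522 -1.6555  0.0661]
[[ 0.5334  0.1758]
 [-1.8335 -0.6167]
 [-0.541   1.4629]
 [-1.3818 -0.3984]
 [-0.4079  0.5746]
 [ 1.4293 -0.3407]
 [ 3.8031 -0.4885]
 [ 0.069  -0.3761]
 [-0.8277  0.0331]]
axle [np.float64(0.5160283348068488), np.float64(-0.010734572266849741), 0.08] lockface [np.float64(0.576893994818367), np.float64(0.0295689192861446), 0.057]
```

View pics/fit.png

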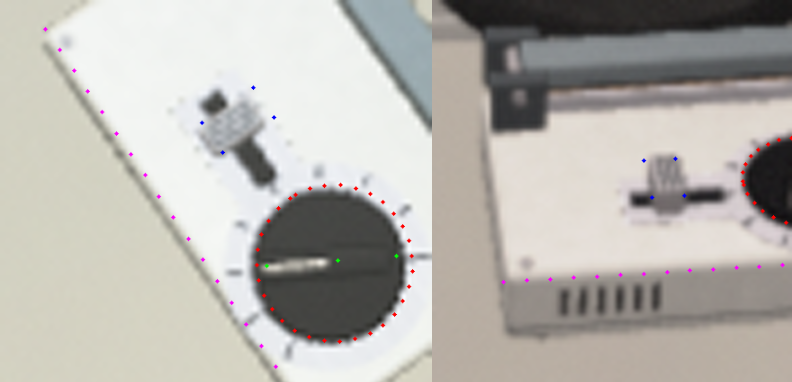

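View pics/top0.png

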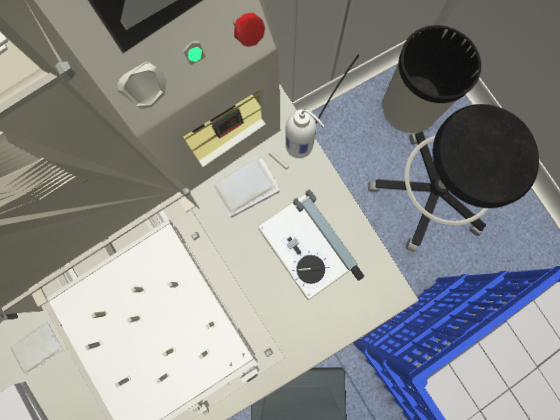

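```bash
python3 - <<'E'
import cv2,numpy as np
a=cv2.imread('pics/top0.png')[250:420,340:560];b=cv2.imread('pics/side0.png')[100:400,400:560]
a=cv2.resize(a,None,fx=2,fy=2);b=cv2.resize(b,None,fx=2,fy=2)
o=np.zeros((600,760,3),np.uint8);o[:340,:440]=a;o[:,440:]=b
cv2.imwrite('pics/cr.png',o)
E
```

```text
(no output)
```

View pics/cr.png

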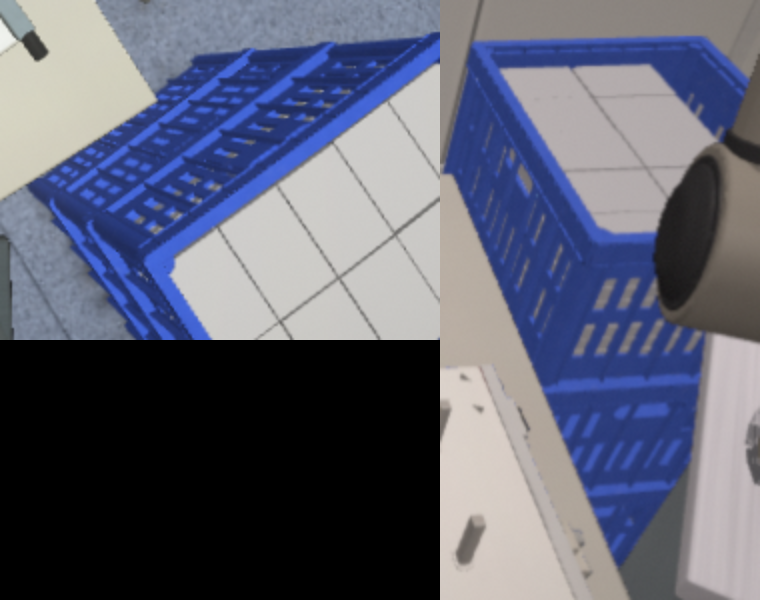

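```bash
python3 - <<'E'
from h import *
c={n:read_camera(n) for n in('side','top')}
p,a,b=tri(c['side'],[218.5,478.5],c['top'],[381,412.5]);print(p,a,b)
print(atz(c['side'],[121,416],p[2]),atz(c['top'],[262,557],p[2]))
E
```

```text
[ 0.27142709 -0.23095972 -0.01072048] 0.000923372547474668 0.0009233725474747168
[ 0.50990299 -0.6000206  -0.01072048] [ 0.5208811  -0.58916246 -0.01072048]
```

```bash
python3 -m inch '[[[0,0,0,-0.165],[0,0,0,-0.165],[0,0,0,-0.165],[0,0,0,-0.165],[0,0,0,-0.165],[0,0,0,-0.165],[0,0,0,-0.165],[0,0,0,-0.165]]]' 1 10; python3 -m inch '[[[20,14,0,0],[40,29,0,0],[40,29,0,0],[40,29,0,0],[40,29,0,0],[40,29,0,0],[40,29,0,0],[40,29,0,0],[40,29,0,0],[40,29,0,0]]]'
```

```text
time: 2.0
tool_pos: [0.1671, -0.4977, 0.2267]
tool_rot: [3.142, 0.0, 1.649]
contact_force: [0.5, 0.3, 0.7]
opening: 0.0164
time: 3.25
tool_pos: [0.4144, -0.0972, 0.227]
tool_rot: [3.141, 0.001, 1.644]
contact_force: [0.2, -1.4, 0.3]
opening: 0.0004
```

```bash
python3 -m inch '[[[30,22,30,0],[30,22,30,0],[30,20,30,0],[10,7,27,0],[0,0,0,0],[0,0,0,0]]]'; python3 - <<'E'
from h import *
c={n:read_camera(n) for n in('side','top')}
a=cv2.resize(c['side']['img'][140:260,250:400],None,fx=2.6,fy=2.6,interpolation=2);b=cv2.resize(c['top']['img'][200:320,240:390],None,fx=2.6,fy=2.6,interpolation=2)
cv2.imwrite('pics/n1.png',np.hstack([a,b])); print(observe()['tool_pos'],observe()['contact_force'])
E
```

```text
time: 4.0
tool_pos: [0.4774, 0.0057, 0.1106]
tool_rot: [3.141, 0.0, 1.644]
contact_force: [0.1, -0.3, 0.1]
opening: 0.0006
[0.4777142  0.00550766 0.11098733] [-0.38943185  0.59311994  0.2428495 ]
```

View pics/n1.png

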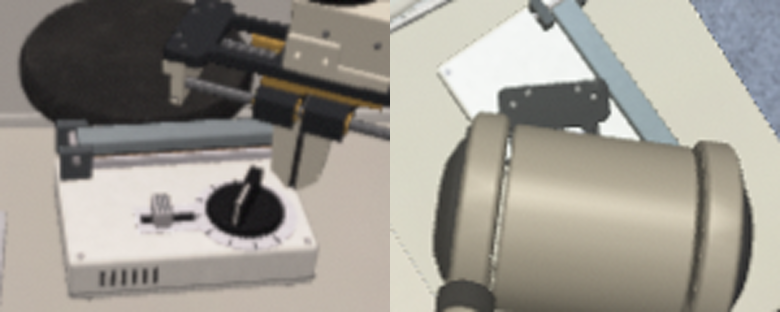

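```bash
python3 -m inch '[[[0,0,20,0],[0,0,20,0],[0,0,3,0],[0,3,0,0],[0,3,0,0],[0,0,0,0]]]'; python3 -m inch '[[[0,1,0,0],[0,1,0,0],[0,1,0,0],[0,0,0,0]]]'
```

```text
time: 4.85
tool_pos: [0.4838, 0.0066, 0.0673]
tool_rot: [3.14, 0.0, 1.644]
contact_force: [0.3, 0.1, -0.2]
opening: 0.0005
time: 5.35
tool_pos: [0.4861, 0.0069, 0.0667]
tool_rot: [-3.142, 0.0, 1.644]
contact_force: [-0.2, -0.3, -0.7]
opening: 0.0007
```

```bash
python3 -m inch '[[[0,1,0,0],[0,1,0,0],[0,0,0,0]]]';python3 -m inch '[[[0,1,0,0],[0,0,0,0]]]';python3 -m inch '[[[0,1,0,0],[0,0,0,0]]]'
```

```text
time: 5.72
tool_pos: [0.4882, 0.007, 0.0667]
tool_rot: [3.142, 0.0, 1.644]
contact_force: [0.8, 0.7, -0.1]
opening: 0.0003
time: 5.98
tool_pos: [0.4892, 0.0071, 0.0667]
tool_rot: [3.142, 0.0, 1.644]
contact_force: [-0.1, 0.8, 0.4]
opening: 0.0005
time: 6.22
tool_pos: [0.4902, 0.0072, 0.0667]
tool_rot: [3.142, 0.0, 1.644]
contact_force: [-0.7, -0.1, -0.4]
opening: 0.0003
```

```bash
python3 -m inch '[[[0,1,0,0],[0,0,0,0]]]';python3 -m inch '[[[0,1,0,0],[0,0,0,0]]]';python3 -m inch '[[[0,1,0,0],[0,0,0,0]]]'; python3 - <<'E'
from h import *
c=read_camera('side')
cv2.imwrite('pics/n2.png',cv2.resize(c['img'][170:250,290:390],None,fx=5,fy=5,interpolation=2))
E
```

```text
time: 6.48
tool_pos: [0.4912, 0.0072, 0.0667]
tool_rot: [3.141, 0.0, 1.644]
contact_force: [-0.3, 0.3, 0.6]
opening: 0.0003
time: 6.72
tool_pos: [0.492, 0.0073, 0.0667]
tool_rot: [-3.141, 0.0, 1.644]
contact_force: [0.9, 0.4, 1.1]
opening: 0.0004
time: 6.98
tool_pos: [0.4925, 0.0074, 0.0665]
tool_rot: [-3.14, -0.0, 1.644]
contact_force: [-2.6, -0.3, 1.2]
opening: 0.0004
```

View pics/n2.png

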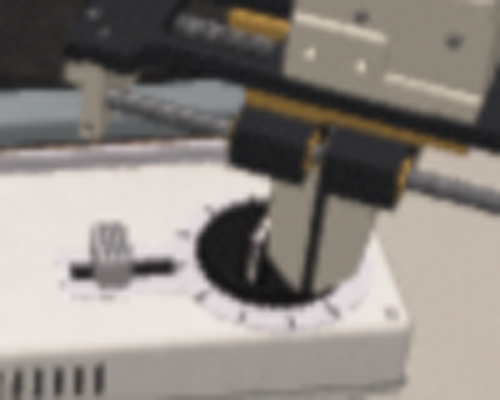

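```bash
cat > look.py <<'E'
from h import *
import sys
np.set_printoptions(precision=4,suppress=True)
c=read_camera('side'); ax=np.array([.516,-.0107])
sh=np.array([-1.6,.07])
for l in('pointer_tip',):
    for p in place_of('side',l)[:2]:
        w=atz(c,np.array(p['at'])+sh,.08)[:2]-ax; print(p['at'],round(p['conf'],2),w,'r',np.linalg.norm(w),'rel deg',np.degrees(np.arctan2(w[1],w[0]))-34.2)
if len(sys.argv)>1: cv2.imwrite(sys.argv[1],cv2.resize(c['img'][170:250,290:390],None,fx=5,fy=5,interpolation=2))
s=observe(); print(s['tool_pos'],s['tool_rot'][2],s['contact_force'])
E
python3 look.py; python3 -m inch '[[[2.05,2,0,0.1],[2.05,2,0,0.1]]]'; python3 -m inch '[[[2.05,2,0,0.1],[2.05,2,0,0.1],[0,0,0,0]]]';python3 look.py pics/k1.png
```

```text
[220.2, 340.6] 0.58 [-0.0022  0.0282] r 0.028273375421226182 rel deg 60.30976376167875
[0.4926 0.0074 0.0666] 1.6438551419892409 [-3.8088 -0.3998  1.3993]
time: 7.38
tool_pos: [0.4964, 0.0117, 0.0666]
tool_rot: [-3.14, 0.0, 1.44]
contact_force: [-3.7, 0.4, 0.5]
opening: 0.0003
time: 7.75
tool_pos: [0.5024, 0.015, 0.0668]
tool_rot: [3.14, -0.0, 1.245]
contact_force: [1.6, -0.8, 1.0]
opening: 0.0004
[217.5, 222.5] 0.7 [0.199  0.1294] r 0.23731855224182924 rel deg -1.171235344141671
[213.7, 335.7] 0.48 [0.0133 0.0151] r 0.020084026738698618 rel deg 14.519683558302823
[0.502  0.0148 0.0668] 1.2458587936195085 [-0.1855  0.1583  0.5558]
```

View pics/k1.png

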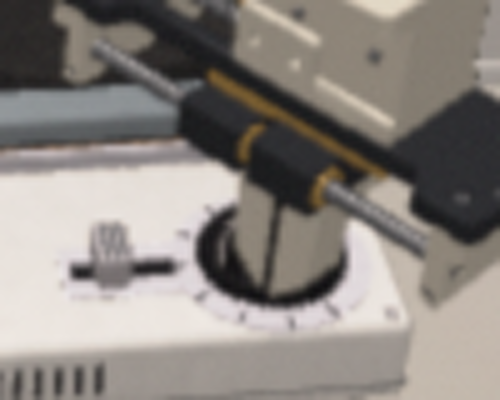

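```bash
python3 -m inch '[[[2.05,2,0,0.1],[2.05,2,0,0.1]]]'; python3 -m inch '[[[2.05,2,0,0.1]]]'; python3 -m inch '[[[2.05,2,0,0.1]]]'; python3 -m inch '[[[1,1,0,0.05],[0,0,0,0]]]'
```

```text
time: 8.1
tool_pos: [0.5059, 0.0173, 0.0665]
tool_rot: [-3.14, 0.001, 1.042]
contact_force: [-4.2, 0.8, 1.4]
opening: 0.0001
time: 8.22
tool_pos: [0.5084, 0.0182, 0.0665]
tool_rot: [-3.139, 0.001, 0.942]
contact_force: [-3.2, 1.3, 2.3]
opening: 0.0007
time: 8.35
tool_pos: [0.5117, 0.0187, 0.0666]
tool_rot: [-3.14, 0.001, 0.842]
contact_force: [-1.5, 1.1, 1.2]
opening: 0.0002
time: 8.6
tool_pos: [0.5141, 0.0185, 0.0667]
tool_rot: [3.141, -0.0, 0.795]
contact_force: [0.9, -0.1, -0.3]
opening: 0.0003
```

```bash
python3 look.py|tail -1; python3 -m inch '[[[2.05,2,0,0.1]]]'; python3 -m inch '[[[2.05,2,0,0.1]]]'; python3 -m inch '[[[2.05,2,0,0.1]]]';python3 -m inch '[[[2.05,2,0,0.1]]]'
```

```text
[0.514  0.0185 0.0667] 0.7955272942968228 [ 0.7163  0.1176 -0.3616]
time: 8.82
tool_pos: [0.5167, 0.0186, 0.0667]
tool_rot: [3.141, -0.0, 0.693]
contact_force: [0.4, -0.9, 0.1]
opening: 0.0004
time: 8.95
tool_pos: [0.5196, 0.0184, 0.0668]
tool_rot: [3.141, -0.0, 0.592]
contact_force: [-0.8, -0.1, -0.2]
opening: 0.0009
time: 9.07
tool_pos: [0.5218, 0.0184, 0.0666]
tool_rot: [-3.14, 0.001, 0.492]
contact_force: [-1.8, 3.7, 1.7]
opening: 0.0001
time: 9.2
tool_pos: [0.5246, 0.0178, 0.0666]
tool_rot: [-3.14, 0.001, 0.392]
contact_force: [-2.0, 2.3, 1.0]
opening: 0.0007
```

```bash
python3 -m inch '[[[2.05,2,0,0.1]]]'; python3 -m inch '[[[1,1,0,0.05],[0,0,0,0]]]'; python3 look.py pics/k3.png
```

```text
time: 9.32
tool_pos: [0.5276, 0.0165, 0.0667]
tool_rot: [-3.141, 0.0, 0.292]
contact_force: [0.4, 2.0, 0.1]
opening: 0.0005
time: 9.57
tool_pos: [0.5291, 0.0153, 0.0667]
tool_rot: [3.141, -0.0, 0.245]
contact_force: [0.4, 0.3, 0.4]
opening: 0.0007
[0.529  0.0153 0.0667] 0.24542551608548746 [-0.2594  0.2881  0.0103]
```

View pics/k3.png

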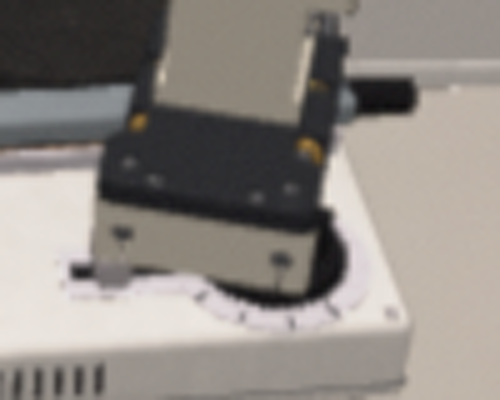

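```bash
python3 -m inch '[[[1,1,0,0.05]]]'; python3 -m inch '[[[2.05,2,0,0.1]]]'; python3 -m inch '[[[2.05,2,0,0.1]]]'; python3 -m inch '[[[2.05,2,0,0.1]]]'
```

```text
time: 9.8
tool_pos: [0.5301, 0.0146, 0.0667]
tool_rot: [3.142, 0.0, 0.194]
contact_force: [-0.0, -0.2, 0.2]
opening: 0.0006
time: 9.93
tool_pos: [0.5326, 0.0131, 0.0667]
tool_rot: [3.142, 0.0, 0.093]
contact_force: [-0.2, -0.3, -0.4]
opening: 0.0006
time: 10.05
tool_pos: [0.5347, 0.0117, 0.0667]
tool_rot: [-3.141, 0.0, -0.008]
contact_force: [-0.5, 4.5, 1.5]
opening: 0.0005
time: 10.18
tool_pos: [0.5368, 0.01, 0.0667]
tool_rot: [-3.14, 0.0, -0.108]
contact_force: [-0.5, 3.9, 0.3]
opening: 0.0004
```

```bash
python3 -m inch '[[[2.05,2,0,0.1]]]'; python3 -m inch '[[[1,1,0,0.05]]]';python3 -m inch '[[[1,1,0,0.05],[0,0,0,0]]]'; python3 look.py|tail -1
```

```text
time: 10.3
tool_pos: [0.5388, 0.0076, 0.0667]
tool_rot: [-3.141, -0.0, -0.208]
contact_force: [-0.1, 1.6, 0.4]
opening: 0.0005
time: 10.42
tool_pos: [0.5397, 0.006, 0.0667]
tool_rot: [-3.141, -0.0, -0.257]
contact_force: [1.1, -0.0, -0.7]
opening: 0.0004
time: 10.68
tool_pos: [0.5402, 0.0046, 0.0667]
tool_rot: [3.141, -0.0, -0.305]
contact_force: [0.1, 0.1, 0.4]
opening: 0.0006
[0.5402 0.0047 0.0667] -0.3046234114904216 [ 0.0165 -0.2186 -0.3398]
```

```bash
python3 -m inch '[[[0,-4,0,0],[0,-4,0,0],[0,0,-20,0],[0,0,-30,0],[0,0,0,-0.15],[0,0,0,-0.15],[0,0,0,-0.15],[0,0,0,-0.15],[0,0,0,-0.15],[0,0,0,-0.145]]]';python3 -m inch '[[[25,1.4,0,0],[25,1.4,0,0],[22,1.4,0,0],[0,0,0,0],[0,0,0,0]]]'; python3 look.py pics/k4.png;  python3 - <<'E'
from h import *
for l in('lock_push_face','dial_axle'):print([(p['at'],p['conf']) for p in place_of('side',l)[:2]])
E
```

```text
time: 12.02
tool_pos: [0.5427, 0.0126, 0.1167]
tool_rot: [3.142, 0.0, 0.594]
contact_force: [1.0, 0.2, -0.1]
opening: 0.0004
time: 12.65
tool_pos: [0.6041, 0.0487, 0.1164]
tool_rot: [-3.141, 0.001, 0.589]
contact_force: [-0.5, 0.4, 0.4]
opening: 0.0003
[203.8, 338.0] 0.98 [ 0.0208 -0.0151] r 0.02566775018395387 rel deg -70.24570507169638
[0.6041 0.0485 0.1167] 0.5885684183424669 [-0.7121 -0.0823  0.0784]
[([219.5, 307.5], 0.64)]
[([211.1, 343.7], 0.57)]
```

View pics/k4.png

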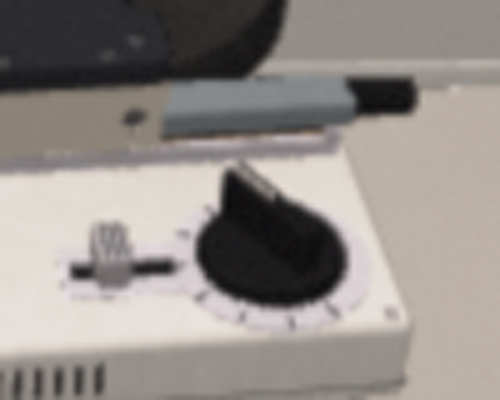

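```bash
python3 - <<'E'
from h import *
c=read_camera('side')
for ph in(-30,-60,-90):
    a=np.radians(ph)+.597; print(ph,[np.round(np.array(proj(c,[.516+r*np.cos(a),-.0107+r*np.sin(a),.08]))-[-1.6,.07],1) for r in(.027,-.021)])
E
python3 -m inch '[[[0,0,25,0],[0,0,25,0],[0,0,12,0],[-8,0,0,0],[-8,0,0,0],[0,0,0,0]]]'; python3 -m inch '[[[-2,0,0,0],[-2,0,0,0],[0,0,0,0]]]'; python3 -m inch '[[[-2,0,0,0],[0,0,0,0]]]';python3 -m inch '[[[-2,0,0,0],[0,0,0,0]]]'
```

```text
-30 [array([207.7, 331.8]), array([214.3, 355.3])]
-60 [array([204.2, 335.7]), array([217.2, 352.4])]
-90 [array([202.6, 342. ]), array([218.5, 347.4])]
time: 13.65
tool_pos: [0.5915, 0.0394, 0.0558]
tool_rot: [3.141, -0.001, 0.588]
contact_force: [0.4, -0.3, -0.4]
opening: 0.0003
time: 14.02
tool_pos: [0.5882, 0.0377, 0.0548]
tool_rot: [3.141, -0.0, 0.589]
contact_force: [-0.1, -0.1, 0.9]
opening: 0.0004
time: 14.28
tool_pos: [0.5864, 0.0365, 0.0546]
tool_rot: [-3.142, 0.0, 0.589]
contact_force: [0.1, -0.2, -0.3]
opening: 0.0008
time: 14.52
tool_pos: [0.5848, 0.0354, 0.0547]
tool_rot: [3.142, 0.0, 0.589]
contact_force: [-0.2, -0.0, 0.1]
opening: 0.0001
```

```bash
for i in 1; do :; done; python3 -m inch '[[[-2,0,0,0],[0,0,0,0]]]';python3 -m inch '[[[-2,0,0,0],[0,0,0,0]]]';python3 -m inch '[[[-2,0,0,0],[0,0,0,0]]]'; python3 -m inch '[[[-2,0,0,0],[0,0,0,0]]]'
```

```text
time: 14.78
tool_pos: [0.5833, 0.0343, 0.0547]
tool_rot: [3.141, -0.0, 0.589]
contact_force: [0.9, 0.3, -1.4]
opening: 0.0005
time: 15.02
tool_pos: [0.5815, 0.0331, 0.0547]
tool_rot: [3.141, 0.0, 0.589]
contact_force: [0.3, 0.9, -0.6]
opening: 0.0004
time: 15.28
tool_pos: [0.5798, 0.032, 0.0547]
tool_rot: [3.142, 0.0, 0.589]
contact_force: [1.0, 1.1, -0.1]
opening: 0.0003
time: 15.52
tool_pos: [0.5782, 0.0308, 0.0547]
tool_rot: [3.141, 0.0, 0.589]
contact_force: [1.2, 0.6, -0.3]
opening: 0.0008
```

```bash
python3 -m inch '[[[-2,0,0,0],[0,0,0,0]]]';python3 -m inch '[[[-2,0,0,0],[0,0,0,0]]]'; python3 -m inch '[[[-1,0,0,0],[0,0,0,0]]]';  python3 -m inch '[[[-1,0,0,0],[0,0,0,0]]]'
```

```text
time: 15.78
tool_pos: [0.5765, 0.0297, 0.0547]
tool_rot: [3.141, 0.0, 0.589]
contact_force: [0.1, 0.8, 0.6]
opening: 0.0005
time: 16.02
tool_pos: [0.5754, 0.029, 0.0548]
tool_rot: [3.141, -0.001, 0.589]
contact_force: [4.0, 1.5, -1.5]
opening: 0.0012
time: 16.27
tool_pos: [0.5754, 0.029, 0.0548]
tool_rot: [3.141, -0.003, 0.589]
contact_force: [6.7, 5.1, -3.7]
opening: 0.0005
time: 16.52
tool_pos: [0.5753, 0.0289, 0.0549]
tool_rot: [3.14, -0.005, 0.588]
contact_force: [9.2, 7.7, -5.7]
opening: 0.0006
```

```bash
python3 -m inch '[[[-1,0,0,0],[0,0,0,0]]]';python3 -m inch '[[[-1,0,0,0],[0,0,0,0]]]'
```

```text
time: 16.77
tool_pos: [0.5753, 0.0289, 0.0549]
tool_rot: [3.14, -0.007, 0.588]
contact_force: [11.4, 10.3, -6.6]
opening: 0.0005
time: 17.02
tool_pos: [0.5752, 0.0288, 0.055]
tool_rot: [3.14, -0.009, 0.588]
contact_force: [14.9, 12.2, -9.7]
opening: 0.0004
```

```bash
python3 -m inch '[[[6,0,0,0],[8,0,0,0],[10,0,0,0],[0,0,-30,0],[0,0,-30,0],[0,0,0,0]]]'; python3 - <<'E'
from h import *
c=read_camera('side');p=place_of('side','lock_push_face');print(p[:1],place_of('side','pointer_tip')[:1])
O=lambda x,y,z:np.round(np.array(proj(c,[.5657+np.cos(.5849)*x-np.sin(.5849)*y,-.0042+np.sin(.5849)*x+np.cos(.5849)*y,z]))-[-1.6,.07],1)
for q in(0,.006,.009,.012):print(q,O(.028-q,.022,.057))
b=c['img'][200:240,280:360];a=cv2.imread('pics/side0.png')[200:240,280:360]
cv2.imwrite('pics/lk.png',cv2.resize(np.vstack([a,b]),None,fx=7,fy=7,interpolation=2))
E
```

```text
time: 17.77
tool_pos: [0.5932, 0.0399, 0.1171]
tool_rot: [3.138, -0.004, 0.589]
contact_force: [0.6, -0.4, -0.8]
opening: 0.0005
[{'at': [197.6, 224.6], 'conf': 0.72}] [{'at': [203.2, 339.1], 'conf': 0.92}]
0 [222.3 307.3]
0.006 [222.1 310.3]
0.009 [222.  311.8]
0.012 [221.9 313.3]
```

View pics/lk.png

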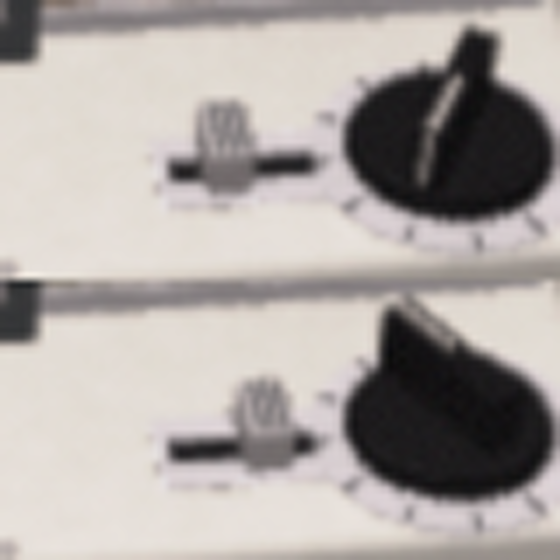

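```bash
python3 - <<'E'
from h import *
c=read_camera('side');g=lambda i:cv2.cvtColor(i,cv2.COLOR_BGR2GRAY)
k=10;a=cv2.resize(g(cv2.imread('pics/side0.png'))[205:235,285:335],None,fx=k,fy=k,interpolation=2)
b=cv2.resize(g(c['img'])[205:235,285:335],None,fx=k,fy=k,interpolation=2)
# thumb upper part only (above the dark slot)
T=a[75:165,210:310]  # rows 212.5-221.5, cols 306-316
m=cv2.matchTemplate(b,T,cv2.TM_CCOEFF_NORMED);_,v,_,l=cv2.minMaxLoc(m);print(v,(l[0]-210)/k,(l[1]-75)/k)
for i in(a,b):
    r=i[100:140].mean(0)
    print(np.where(r<(r.max()+r.min())/2)[0][[0,-1]]/k)
E
```

```text
0.97027987241745 5.5 -0.2
[44.7 49.9]
[44.7 49.9]
```

```bash
python3 -m inch '[[[0,0,-30,0],[0,0,-40,0],[0,0,-30,0],[0,0,0,0],[0,0,0,0]]]'; python3 - <<'E'
from h import *
c={n:read_camera(n) for n in('side','top')}
for l in('tray_7','spare_pin_1','wash_bottle','foil_pouch_2'):print(l,[(n,p['at'],round(p['conf'],2)) for n in c for p in place_of(n,l)[:1]])
print(observe()['contact_force']); print(hand_in())
E
```

```text
time: 18.6
tool_pos: [0.5908, 0.0399, 0.2129]
tool_rot: [-3.14, 0.002, 0.589]
contact_force: [0.1, -1.3, -0.8]
opening: 0.0007
tray_7 [('side', [248.4, 230.5], 0.63)]
spare_pin_1 [('side', [221.6, 223.7], 0.44), ('top', [246.1, 306.1], 0.66)]
wash_bottle [('side', [199.6, 223.8], 0.86)]
foil_pouch_2 [('side', [243.5, 224.4], 0.72)]
[-0.25465228  1.02399997  0.26371998]
the job is handed in; nothing more can be done
None
```

I turned the dial four clicks clockwise (click 2 to click 6) and pushed the lock slide to a hard stop. I then lifted the hand clear and handed the job in at about 19 s of the 48 s allowed; no verdict was reported.

- **Dial:** I counted four separate clicks, each one a rise to about 4 N that faded to nothing. From the side camera, the pointer afterwards matched the projected fourth click by eye. The network's pointer position was less exact: it read about 10 degrees further round, with the tip 49 mm from its start, where four clicks should give 46.8 mm. I trusted the click count and the picture over that reading.
- **Lock slide:** It met a firm stop at about 19 N sideways. Matching the start and end pictures puts its travel at about 11 mm. Full travel is 11 to 12 mm, depending on where the slide started, so it is very probably home but not measured to better than about 1 mm. The network's own reading of the push face was a false hit at the end, so I did not use it.
- **Bystanders:** The hand went nowhere near the bottle, tray, pouch or pin. In the side camera the tray and pin read within a few pixels of where they were. The bottle's first side reading was wrong, and the pouch was not measured at the start, so neither has a comparison. The top view was blocked by the arm, and its one reading, for the pin, was a false hit.
- **At hand-in:** The fingers were at z 0.21 m, touching nothing, and the wrist force was about 1 N, which is sensor noise.

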